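Find the hidden catch of the slate-label drawer

TASK

One of the five dark tiles in the lid of the label cabinet is a concealed push button, sitting just a little lower than the flush ones. Feel across the tiles with shut fingertips, gently, until you find the one that gives, press it down so that the drawer springs open by itself, then let the button come back up and move clear. Do not touch the drawer, and leave the brush, the glass and the things on the lid where they are: nothing is to be picked up.

Things in the scene. Friction and masses are not known exactly. Their poses are not given: they have to be found in the camera images.
- cabinet: low pale wooden cabinet for the cellar's slate labels, fixed to the table: 240 mm deep (its x), 370 mm wide (its y), 100 mm high with a flat lid. Origin at the centre of its underside; its x points from the drawer front (on the robot's side) to the back, y to the left, z up
- tile_row (a point): centre of the row of five dark wooden tiles inlaid in the lid, at the level of the lid's top face, axes as the cabinet's. Each tile is 52 mm square; their centres lie on the cabinet's y axis direction at -128, -64, 0, +64 and +128 mm from this point, with 10 mm of lid between them. Four tiles are solid and flush with the lid; the fifth, in any of the five places, is the catch button: same wood, same outline, but its top sits 3 mm below the lid and gives when pressed
- catch (a joint): how far the button tile is pressed down (m): 0 at rest, 0.007 at its stop. It begins to give at about 1.5 N and is fully down at about 5 N; the drawer is let go at about 0.004 (3.5 N); it springs back up when released
- drawer (a joint): how far the shallow drawer in the cabinet's front has slid out towards the robot (m): 0 shut, 0.06 fully out. It has no handle; a spring drives it out by itself within a second once the catch is pressed
- drawer_box: the drawer: medium-brown front board 340 mm wide and 66 mm high, set in the cabinet's front face below the lid, with a tray behind it. Origin, while shut, at the cabinet's origin
- bung_mid (a point): red tapered barrel bung, 42 mm across and 40 mm high, standing loose on the lid behind the tiles; this point is at its middle
- tastevin_mid (a point): shallow steel tasting bowl, 72 mm across and 26 mm high, loose on the lid behind the tiles; this point is at its middle
- eraser_mid (a point): grey felt slate eraser, 45 x 75 x 30 mm, loose on the lid behind the tiles; this point is at its middle
- beaker_mid (a point): clear glass, 72 mm across, 100 mm high, standing loose on the table at the right; this point is at its middle
- brush_mid (a point): bottle brush lying loose on the table at the left; this point is at its middle

How it is judged:
By the outcome, as a careful person would: the job done as asked, in the order asked, and still so for the second after the job is handed in, with the robot touching nothing.
It also fails if it takes over 51 s, if anything falls off the work surface, if the arm or the gripper's body presses on something with over 40 N, if the wrist force passes 120 N, or if a joint passes its speed limit or range.

ROBOT

A 6-joint arm with a two-finger parallel gripper is mounted at the origin on the work surface. World frame = base frame: x ahead of the robot, y to its left, z up, the work surface at z = 0. Lengths are in m, angles in rad, forces in N, time in s.
With the tool pointing down it reaches from about 0.35 to 0.775 m from the base axis. Payload 5.5 kg.
Tool frame: the origin (TCP) lies on the centre line of the jaws, within the pads' length; the fingertips stand 11 mm ahead of it and the grasp point (between the pads) lies 8 mm behind it; z points along the fingers, y is the line along which they close (so a half turn about z gives the same grasp; the last joint's range is limited). The gripper opens to 85 mm and grips with 20 to 120 N. Pads are 22 mm wide; open, the fingers measure 114 mm over their backs; the gripper's body (76 mm by 85 mm) begins 54 mm behind the grasp point. The pads swing forward as they close: fully open they stand 13 mm farther back than shut.
Start: joints at [-1.25, 0.313, 0.046, 1.304, 0, 1.431], TCP at [0.256, -0.515, 0.242] pointing down, gripper open.
Joint ranges: [-2.76, 2.76], [-0.86, 1.69], [-1.03, 1.26], [-2.2, 2.34], [-1.47, 1.5], [-3.14, 3.14]. Speed limits (rad/s): [2.57, 2.57, 3.14, 3.14, 3.14, 3.14].

INTERFACE

Orientations are given as a unit quaternion [w, x, y, z].
In Python, from workcell import get_state, eyes, env gives the robot as it stands.
- The arm moves only by the shell command python3 -m inch 'ROWS' [OPENING] [FORCE]. ROWS is JSON, one flat list of numbers, 4 for each row, row after row: the shift along the tool's x, y, z in cm, then the turn about the tool's z in rad. A call has exactly 5 rows; each row shifts and turns the commanded pose from where the row before left it, along the tool's axes as they then stand; what a row does not reach is not made up. A row lasts 1/12 s, in which the tool goes at most 41.7 mm and 7.16 degrees, less where a joint would pass 70% of its speed; a pose out of reach is approached as far as the arm can. A call is refused whole if a number of a shift passes 4.17 or a number of a turn 0.125, either way. A call with a gripper value outside its range is refused whole. OPENING is the opening, from -1 (shut) to 1 (fully open), set as the call begins (- or left out, the last holds). The fingers move at their own pace and stop on an object; FORCE is the grip in N (left out, the last holds). Time passes only in rows, so rows that do not move let the fingers close, or fill a call up. It gives the time, the measured TCP pose, the force, the opening and the grip force at its end, in the units of the state.
- get_state(): the state, without advancing time (a new reading comes with each control period).
- eyes.read_camera(name): name is "scene" or "top"; returns the picture (480x640x3 uint8, red, green, blue); there is no depth.
- eyes.camera_info(name): a dict with "fovy" (degrees; the focal length in pixels is half the picture's height over the tangent of half this angle, whatever the lens; pixels are square), "cx", "cy" (the principal point, pixels), "D" ([k1, k2, p1, p2, k3] as OpenCV has them; the pictures are not rectified), "xyz" and "orientation" of the camera in the world. Camera axes: x right, y down, z forward; pixel columns grow to the right and rows downward; lengths in m; the calibration is good to about 2 mm. A picture is of the moment at which its call begins. camera_info takes no time and is no camera call.
- env.hand_in(): hands the job in; it is judged then, once.
The state is a dict: "clock": time; "joint_pos": joint angles; "qvel": joint speeds; "tau": joint torques, N m; "tcp_pos": TCP position; "orientation": TCP orientation; "wrist_force": force on the tool from outside, world axes, zero at the start; "ft_torque": the same for the moment, N m; "finger_gap": finger opening in m; "grip_force": force on a finger pad.
Only numpy, scipy, OpenCV 4.12 (cv2) and the standard library are available. Lean on these libraries where they do the work, as an engineer would, in place of code of your own. Each camera call takes 0.05 s, during which the arm holds its last target. There are 200 camera calls.

## Working session

There is one attempt and no reset: what is moved stays moved. The work goes in short steps, Python scripts to look and compute and a shell command to move; the robot and the scene stay as the last step left them, time stands still between calls to the robot, and variables do not carry over. Pictures are saved under pics/ and viewed, at most 10 in all, crops included, and the job is handed in when it is done.

```bash
mkdir -p pics; python3 - <<'E'
from workcell import get_state, eyes
import cv2
for n in("scene","top"):
    im=eyes.read_camera(n); cv2.imwrite(f"pics/{n}0.png",im[:,:,::-1]); print(eyes.camera_info(n))
print(get_state())
E
```

```text
{'fovy': 56.89644549683818, 'cx': 323.2535755368368, 'cy': 243.50371020933704, 'D': array([-0.08442157,  0.        ,  0.        ,  0.        ,  0.        ]), 'xyz': array([1.08482552, 0.60409766, 0.78196311]), 'orientation': array([-0.13928693,  0.29990108,  0.85830591, -0.39238941])}
{'fovy': 48.79474445289986, 'cx': 307.13439832957977, 'cy': 244.65261401486777, 'D': array([0.02313628, 0.        , 0.        , 0.        , 0.        ]), 'xyz': array([ 0.44419234, -0.00345332,  1.18882547]), 'orientation': array([-0.05825866,  0.70530747, -0.70470527,  0.05037632])}
{'clock': 0.1, 'joint_pos': array([-1.24957044e+00,  3.13884882e-01,  4.50739707e-02,  1.30363531e+00,
        3.13704412e-05,  1.43124066e+00]), 'qvel': array([-3.55204141e-04, -2.16448138e-03,  2.06145942e-03,  5.15861805e-04,
        7.06523868e-05, -1.57215680e-04]), 'tau': array([ 1.97537360e-03, -4.81725883e+01,  2.99243689e+01,  1.27546513e-02,
       -1.22795223e-04, -1.96179350e-06]), 'tcp_pos': array([ 0.25554843, -0.51457838,  0.24151344]), 'orientation': array([-8.22968792e-04,  9.73576903e-01,  2.28357906e-01, -5.92105941e-05]), 'wrist_force': array([ 0.20153693, -0.66425123, -0.7730083 ]), 'ft_torque': array([ 0.03451729, -0.02365248, -0.02093581]), 'grip_force': 0.0, 'finger_gap': 0.08545297544527564}
```

View pics/top0.png

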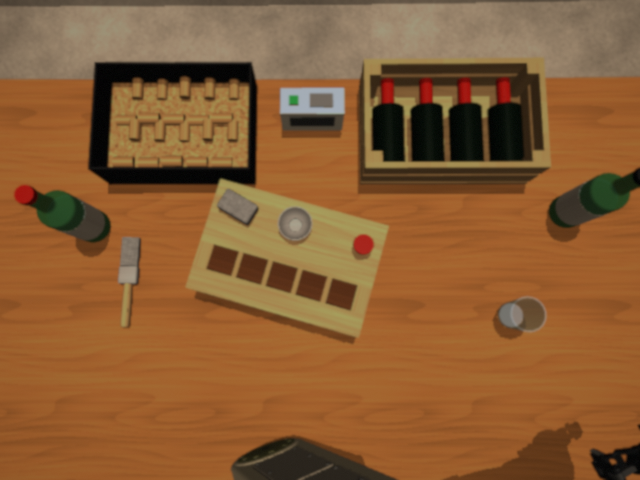

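View pics/scene0.png

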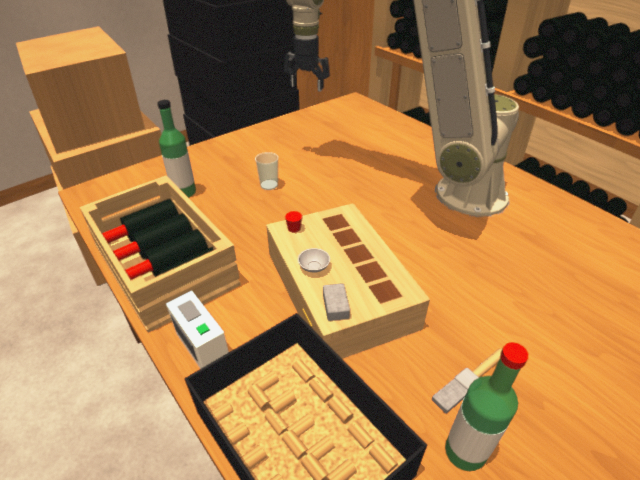

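The top view shows the five tiles at about (222,261), (252,268), (282,277), (312,286) and (342,294). The eraser (238,206), bowl (295,225) and bung (363,245) stand behind them. The scene view agrees. Next I'll locate the tiles in both views.

```bash
cat > h.py <<'E'
import numpy as np,cv2
from scipy.spatial.transform import Rotation as R
from workcell import get_state, eyes
rot=lambda q:R.from_quat(np.r_[q[1:],q[0]])
def cast(n,px,z):
    c=eyes.camera_info(n); f=240/np.tan(np.radians(c["fovy"]/2))
    K=np.array([[f,0,c["cx"]],[0,f,c["cy"]],[0,0,1]])
    u=cv2.undistortPoints(np.array(px,float).reshape(-1,1,2),K,c["D"])[:,0]
    d=rot(c["orientation"]).apply(np.c_[u,np.ones(len(u))]); o=c["xyz"]
    return o+d*((z-o[2])/d[:,2])[:,None]
E
python3 - <<'E'
from h import *
ts={}
for n in("top","scene"):
    im=cv2.imread(f"pics/{n}0.png"); h=cv2.cvtColor(im,cv2.COLOR_BGR2HSV)
    m=((h[...,2]<135)&(h[...,1]>110)&((h[...,0]<14)|(h[...,0]>175))).astype(np.uint8)
    k,l,s,c=cv2.connectedComponentsWithStats(m)
    b=(180,240,365,315) if n=="top" else (310,205,410,310)
    g=[i for i in range(1,k) if s[i,4]>120 and b[0]<c[i][0]<b[2] and b[1]<c[i][1]<b[3]]
    w=cast(n,c[g],.1); o=np.argsort(-w[:,1]); print(n,c[g][o].round(1).tolist(),s[g][o][:,4],"\n",w[o].round(4))
    for j in np.array(g)[o]: print(im[l==j].mean(0).round(1))
    ts[n]=w[o]
    x,y,X,Y=b
    cv2.imwrite(f"pics/{n}z.png",cv2.resize(im[y-10:Y+10,x-10:X+10],None,fx=3.8,fy=3.8,interpolation=cv2.INTER_CUBIC))
t=ts["top"]
d=t[0]-t[-1]; print("yaw of cab y",np.arctan2(-d[0],d[1]),"spacing",np.linalg.norm(d)/4,"mid",t.mean(0))
for p,z in(((363,245),.14),((295,225),.126),((238,206),.13)): print(cast("top",[p],z).round(3))
s=get_state(); print(rot(s["orientation"]).as_matrix().round(3))
E
```

```text
top [[222.0, 259.9], [251.5, 268.4], [281.2, 276.7], [311.0, 285.4], [340.9, 294.0]] [546 546 555 560 568] 
 [[ 0.5809  0.1855  0.1   ]
 [ 0.5632  0.1238  0.1   ]
 [ 0.546   0.0622  0.1   ]
 [ 0.5282  0.0008  0.1   ]
 [ 0.5106 -0.0605  0.1   ]]
[24.1 47.1 86.9]
[24.  47.3 87. ]
[24.2 47.5 87.2]
[24.5 47.8 87.7]
[24.4 47.6 87.3]Traceback (most recent call last):
  File "<stdin>", line 9, in <module>
  File "h.py", line 8, in cast
    u=cv2.undistortPoints(np.array(px,float).reshape(-1,1,2),K,c["D"])[:,0]
      ~~~~~~~~~~~~~~~~~~~^^^^^^^^^^^^^^^^^^^^^^^^^^^^^^^^^^^^^^^^^^^^^
cv2.error: OpenCV(4.12.0) /io/opencv/modules/calib3d/src/undistort.dispatch.cpp:347: error: (-215:Assertion failed) CV_IS_MAT(_src) && CV_IS_MAT(_dst) && (_src->rows == 1 || _src->cols == 1) && (_dst->rows == 1 || _dst->cols == 1) && _src->cols + _src->rows - 1 == _dst->rows + _dst->cols - 1 && (CV_MAT_TYPE(_src->type) == CV_32FC2 || CV_MAT_TYPE(_src->type) == CV_64FC2) && (CV_MAT_TYPE(_dst->type) == CV_32FC2 || CV_MAT_TYPE(_dst->type) == CV_64FC2) in function 'cvUndistortPointsInternal'
```

View pics/topz.png

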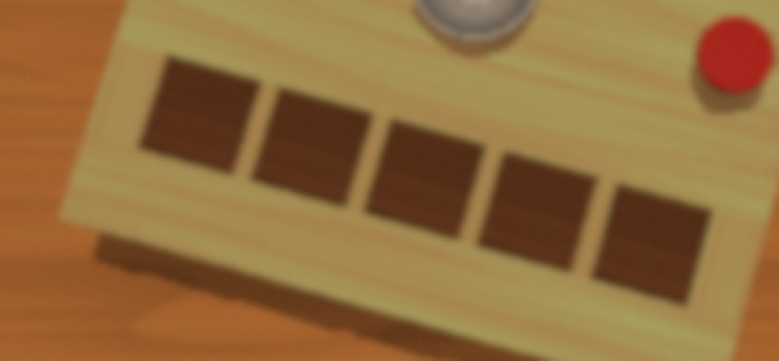

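The spacing comes out at 64.0 mm, with row direction (0.275, 0.961). The picture shows no visible difference between the tiles. I'll shut the fingers and turn so that tool x runs along the row.

```bash
python3 -m inch '[0,0,0,-0.12, 0,0,0,-0.12, 0,0,0,-0.12, 0,0,0,-0.12, 0,0,0,-0.12]' -1 20
python3 -m inch '[0,0,0,-0.12, 0,0,0,-0.11, 3.5,0.8,0,0, 3.5,0.8,0,0, 3.5,0.8,0,0]'
python3 -m inch '[3.5,0.8,0,0, 3.5,0.8,0,0, 3.5,0.8,0,0, 3.5,0.8,0,0, 3.5,0.8,0,0]'
cat > g.py <<'E'
from h import *
import sys
T=np.array([[.5809,.1855],[.5632,.1238],[.546,.0622],[.5282,.0008],[.5106,-.0605]])
s=get_state(); r=rot(s["orientation"]); X=r.as_matrix()[:,0]
d=r.inv().apply(np.r_[T[int(sys.argv[1])],.111]-s["tcp_pos"])*100
print("delta cm",d.round(2),"turn",round(-(1.292-np.arctan2(X[1],X[0])),3),"t",s["clock"],s["tcp_pos"].round(4),s["wrist_force"].round(2),s["finger_gap"])
E
python3 g.py 4
```

```text
clock: 0.52
tcp_pos: [0.2556, -0.5148, 0.2418]
orientation: [-0.001, 0.861, 0.508, 0.0]
wrist_force: [0.7, -1.0, 0.3]
finger_gap: 0.026
grip_force: 0.0
clock: 0.93
tcp_pos: [0.3077, -0.4198, 0.2415]
orientation: [-0.001, 0.799, 0.601, 0.0]
wrist_force: [1.2, -0.0, -0.0]
finger_gap: 0.0001
grip_force: 0.0
clock: 1.35
tcp_pos: [0.3949, -0.2619, 0.242]
orientation: [-0.0, 0.799, 0.601, -0.0]
wrist_force: [0.1, 0.0, -0.1]
finger_gap: 0.0002
grip_force: 0.0
delta cm [22.55  5.55 13.11] turn -0.002 t 1.35 [ 0.3949 -0.2619  0.242 ] [ 0.11  0.01 -0.12] 0.00015005207440756569
```

```bash

python3 -m inch '[3.5,0.8,0,0, 3.5,0.8,0,0, 3.5,0.8,0,0, 3.5,0.8,0,0, 3.5,0.8,0,0]' >/dev/null
python3 -m inch '[2.5,0.8,0,0, 1.5,0.5,0,0, 0,0,2,0, 0,0,2,0, 0,0,2,0]' >/dev/null
python3 -m inch '[0,0,2,0, 0,0,1.5,0, 0,0,1.0,0, 0,0,0,0, 0,0,0,0]'
python3 g.py 4
```

```text
clock: 2.6
tcp_pos: [0.5046, -0.0716, 0.1371]
orientation: [-0.0, 0.799, 0.601, -0.0]
wrist_force: [-0.7, -0.3, 0.9]
finger_gap: 0.0002
grip_force: 0.0
delta cm [1.23 0.28 2.6 ] turn -0.001 t 2.6 [ 0.5046 -0.0716  0.1371] [-0.67 -0.32  0.94] 0.00022005944682481772
```

```bash

python3 -m inch '[1.23,0.28,1,0, 0,0,0.7,0, 0,0,0.3,0, 0,0,0,0, 0,0,0,0]'
python3 g.py 4
python3 -m inch '[0,0,0.1,0, 0,0,0.1,0, 0,0,0.05,0, 0,0,0,0, 0,0,0,0]'
```

```text
clock: 3.02
tcp_pos: [0.5109, -0.0606, 0.1173]
orientation: [-0.0, 0.799, 0.602, -0.0]
wrist_force: [0.3, -0.0, 0.7]
finger_gap: -0.0001
grip_force: 0.0
delta cm [-0.   -0.03  0.63] turn -0.001 t 3.0167 [ 0.5109 -0.0606  0.1173] [ 0.32 -0.04  0.68] -0.00011249285683157232
clock: 3.43
tcp_pos: [0.511, -0.0607, 0.1149]
orientation: [0.0, 0.799, 0.601, 0.0]
wrist_force: [0.2, 0.6, 0.1]
finger_gap: -0.0002
grip_force: 0.0
```

```bash

for i in 1; do python3 -m inch '[0,0,0.05,0, 0,0,0.05,0, 0,0,0.05,0, 0,0,0,0, 0,0,0,0]' | sed -n '2p;4p'; done
python3 -m inch '[0,0,0.05,0, 0,0,0.05,0, 0,0,0.05,0, 0,0,0,0, 0,0,0,0]' | sed -n '2p;4p'
```

```text
tcp_pos: [0.511, -0.0606, 0.1132]
wrist_force: [-0.2, -0.2, 0.3]
tcp_pos: [0.511, -0.0606, 0.1117]
wrist_force: [0.2, 0.7, 0.2]
```

```bash

python3 -m inch '[0,0,0.05,0, 0,0,0.05,0, 0,0,0,0, 0,0,0,0, 0,0,0,0]' | sed -n '2p;4p'
```

```text
tcp_pos: [0.5111, -0.0607, 0.1111]
wrist_force: [-0.9, 0.2, 4.2]
```

Tile 4 (the rightmost) is solid: 4 N within half a millimetre, at TCP z = 0.111. Next I'll lift, shift one tile along and come down to the same height.

```bash

python3 -m inch '[0,0,-0.6,0, 2.1,0,-0.2,0, 2.2,0,0,0, 2.1,0,0,0, 0,0,0,0]' >/dev/null
python3 -m inch '[0,0,0.3,0, 0,0,0.3,0, 0,0,0,0, 0,0,0,0, 0,0,0,0]' | sed -n '2p;4p'
python3 g.py 3
python3 -m inch '[0,0,0.1,0, 0,0,0.05,0, 0,0,0.05,0, 0,0,0,0, 0,0,0,0]' | sed -n '2p;4p'
```

```text
tcp_pos: [0.5285, 0.0002, 0.1127]
wrist_force: [-0.2, 0.4, -0.3]
delta cm [ 0.05 -0.04  0.17] turn -0.002 t 5.5167 [5.285e-01 2.000e-04 1.127e-01] [-0.15  0.35 -0.28] -0.00013494414912061417
tcp_pos: [0.5287, 0.0006, 0.1111]
wrist_force: [-1.2, -0.4, 3.3]
```

Tile 3 is solid too. On to the next.

```bash

python3 -m inch '[0,0,-0.6,0, 2.1,0,-0.2,0, 2.2,0,0,0, 2.1,0,0,0, 0,0,0,0]' >/dev/null
python3 -m inch '[0,0,0.3,0, 0,0,0.3,0, 0,0,0,0, 0,0,0,0, 0,0,0,0]' | sed -n '2p;4p'
python3 g.py 2
python3 -m inch '[0,0,0.1,0, 0,0,0.05,0, 0,0,0.05,0, 0,0,0,0, 0,0,0,0]' | sed -n '2p;4p'
```

```text
tcp_pos: [0.5462, 0.0617, 0.1127]
wrist_force: [1.0, -0.4, -0.3]
delta cm [ 0.04 -0.03  0.17] turn -0.002 t 6.7667 [0.5462 0.0617 0.1127] [ 0.98 -0.45 -0.31] 8.142995494816424e-05
tcp_pos: [0.5464, 0.0623, 0.1108]
wrist_force: [0.6, 0.7, -0.3]
```

```bash

python3 -m inch '[0,0,0.05,0, 0,0,0,0, 0,0,0,0, 0,0,0,0, 0,0,0,0]' | sed -n '2p;4p'
```

```text
tcp_pos: [0.5464, 0.0624, 0.1103]
wrist_force: [-0.2, 0.0, -0.3]
```

```bash

python3 -m inch '[0,0,0.05,0, 0,0,0.05,0, 0,0,0,0, 0,0,0,0, 0,0,0,0]' | sed -n '2p;4p'
```

```text
tcp_pos: [0.5464, 0.0624, 0.1093]
wrist_force: [-0.2, 0.3, -0.0]
```

Tile 2 (the middle one) is lower, so it is the button. I'll press it in small steps.

```bash

python3 -m inch '[0,0,0.1,0, 0,0,0.1,0, 0,0,0.1,0, 0,0,0,0, 0,0,0,0]' | sed -n '2p;4p'
```

```text
tcp_pos: [0.5466, 0.0624, 0.1065]
wrist_force: [-0.5, 0.7, 3.6]
```

```bash

python3 -m inch '[0,0,0.1,0, 0,0,0.1,0, 0,0,0.1,0, 0,0,0.05,0, 0,0,0,0]' | sed -n '2p;4p'
```

```text
tcp_pos: [0.5466, 0.0624, 0.1027]
wrist_force: [-0.2, 0.5, 4.7]
```

```bash

python3 -m inch '[0,0,0,0, 0,0,0,0, 0,0,0,0, 0,0,0,0, 0,0,0,0]' | sed -n '2p;4p'
python3 -m inch '[0,0,-0.2,0, 0,0,-0.4,0, 0,0,-1,0, 0,0,-2,0, 0,0,-3,0]' >/dev/null
python3 -m inch '[0,0,-3,0, 0,0,-3,0, 0,0,0,0, -3.5,0,0,0, -3.5,0,0,0]' >/dev/null
python3 -m inch '[-3.5,0,0,0, -3.5,0,0,0, -3.5,0,0,0, -3.5,0,0,0, -3.5,0,0,0]'
python3 -m inch '[-3.5,0,0,0, -2,0,0,0, 0,0,0,0, 0,0,0,0, 0,0,0,0]'
python3 - <<'E'
from h import *
a,b=eyes.read_camera("top"),eyes.read_camera("scene")
cv2.imwrite("pics/end.png",cv2.resize(np.hstack([a,b])[:,:,::-1],(800,300)))
cv2.imwrite("pics/end2.png",cv2.resize(a[150:380,100:560,::-1],(800,400)))
E
```

```text
tcp_pos: [0.5466, 0.0623, 0.1029]
wrist_force: [0.9, 0.1, 4.2]
clock: 10.52
tcp_pos: [0.4773, -0.1741, 0.2287]
orientation: [-0.001, 0.799, 0.602, -0.0]
wrist_force: [0.0, -0.0, -0.4]
finger_gap: 0.0
grip_force: 0.0
clock: 10.93
tcp_pos: [0.4631, -0.2252, 0.2286]
orientation: [-0.001, 0.799, 0.601, -0.0]
wrist_force: [0.3, 0.5, -0.2]
finger_gap: -0.0003
grip_force: 0.0
```

View pics/end2.png

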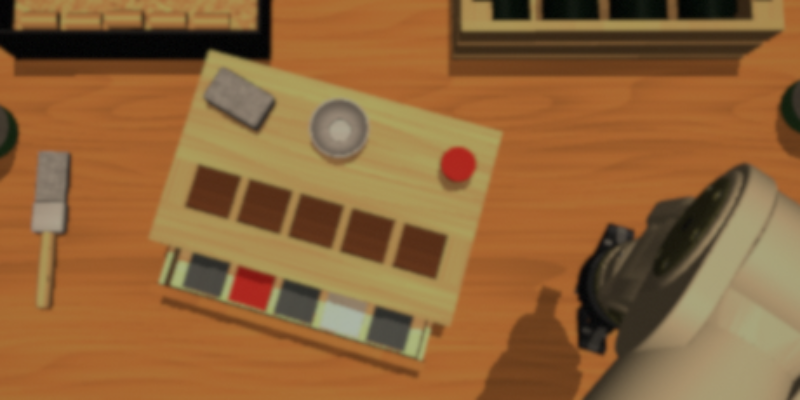

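View pics/end.png

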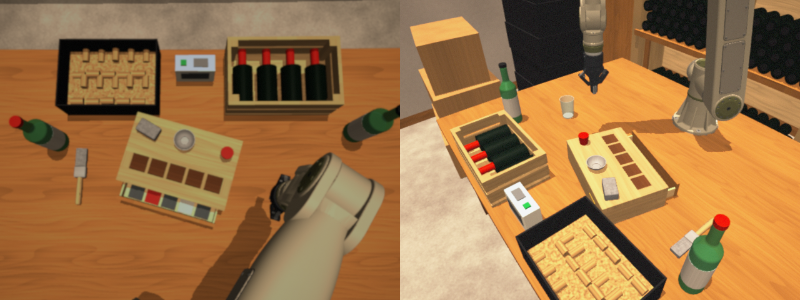

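The drawer is out, with its tray visible in the crop at about (160–430, 250–360). The bung, bowl, eraser, brush and glass are where they were, and the arm is clear.

```bash
python3 -c "
from workcell import env
print(env.hand_in())"
```

```text
the job is handed in; nothing more can be done
None
```

The middle tile was the button: I pressed it with about 4.7 N, the drawer sprang open by itself, I lifted off and moved the arm clear with everything else left in place, and the job is handed in at about 11 s.

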